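# Shoe-cream jar through the spring door of a shoe cupboard

## Robot

A 6-joint arm with a two-finger parallel gripper is mounted at the origin on the work surface. World frame = base frame: x ahead of the robot, y to its left, z up, the work surface at z = 0. Lengths are in m, angles in degrees, forces in N, time in s.
With the tool pointing down it reaches from about 0.25 to 0.725 m from the base axis. Payload 9.7 kg.
Tool frame: the origin (TCP) lies on the centre line of the jaws, within the pads' length; the fingertips stand bot.nose_length ahead of it and the grasp point (between the pads) lies 11 mm behind it (bot.nose_length is the distance from the TCP to the fingertips, in m); z points along the fingers, y is the line along which they close (so a half turn about z gives the same grasp; the last joint's range is limited). The gripper opens to 85 mm and grips with 20 to 120 N. Pads are 22 mm wide; open, the fingers measure 114 mm over their backs; the gripper's body (76 mm by 85 mm) begins 54 mm behind the grasp point. The pads swing forward as they close: fully open they stand 13 mm farther back than shut.
Start: joints at [-72.708, 4.979, 10.078, 95.1, 0, 90], TCP at [0.163, -0.525, 0.239] pointing down, gripper open.
Joint ranges: [-179.16, 179.16], [-48.56, 103.87], [-65.8, 70.77], [-126.05, 130.52], [-82.76, 87.17], [-180, 180]. Speed limits (degrees/s): [127.2, 127.2, 147.25, 180, 180, 180].

## Interface

Orientations are given as [roll, pitch, yaw] about the fixed x, y, z axes, in that order (R = Rz(yaw) Ry(pitch) Rx(roll)).
In Python, from workcell import bot gives the robot as it stands. The module is installed in compiled form; this text tells all that it offers.
- The arm moves only by the shell command python3 -m inch 'ROWS' [OPENING] [FORCE]. ROWS is JSON, a list of rows, each a list of 4 numbers: the shift along the world's x, y, z in cm, then the turn about the world's z in degrees. A call has exactly 8 rows; each row is the pose to reach, as a shift and turn from the pose commanded when the call began; what a row does not reach only later rows make up. A row lasts 1/8 s, in which the tool goes at most 62.5 mm and 10.7 degrees, less where a joint would pass 70% of its speed; a pose out of reach is approached as far as the arm can. A call with a gripper value outside its range is refused whole. OPENING is the finger opening in cm, from 0 to 8.54, set as the call begins (- or left out, the last holds). The fingers move at their own pace and stop on an object; FORCE is the grip in N (left out, the last holds). Time passes only in rows, so rows that repeat a pose let the fingers close, or fill a call up. It gives the time, the measured TCP pose, the force, the opening and the grip force at its end, in the units of the state.
- bot.get_obs(): the state, without advancing time (a new reading comes with each control period).
- bot.camera(name): name is "scene" or "side" or "wrist"; returns a dict with "img" (480x640x3 uint8, red, green, blue), "fovy" (degrees; the focal length in pixels is half the picture's height over the tangent of half this angle, whatever the lens; pixels are square), "cx", "cy" (the principal point, pixels), "R" (3x3) and "t" (3): a world point X has camera coordinates R X + t; the wrist camera has in their place "mount" (4x4, takes a point from camera to tool coordinates, whose origin is the TCP and whose axes are the flange's). Camera axes: x right, y down, z forward; pixel columns grow to the right and rows downward; lengths in m; the calibration is good to about 2 mm. A picture is of the moment at which its call begins: read the wrist's pose just before it. There is no depth.
- bot.job_done(): hands the job in; it is judged then, once.
Trained networks look in a picture, given as the dict that the camera call returned (one of the last four; its "shot" number tells which), for a name from the list of things; names that differ only in an ending like _2 or _b are one class to them, and where a whole thing is asked for, a point or a joint stands for the part that bears it (a point fixed in the world has none). Each returns a list of dicts, best first, with "score" (0 to 1); they miss things now and then, are a little off and sometimes report something else, mostly with a low value. They report only what shows in the picture. A call takes as long as a camera call. They do not tell look-alikes from the thing itself.
- bot.find_in(thing, picture): "point" ([column, row] in pixels, amid what is visible of it).
- bot.landmark_of(thing, picture): "point" ([column, row] in pixels: a listed point, or the origin of a listed thing).
The state is a dict: "time": time; "q": joint angles; "qd": joint speeds; "joint_efforts": joint torques, N m; "ee_pos": TCP position; "tcp_rot": TCP orientation; "wrist_force": force on the tool from outside, world axes, zero at the start; "torque": the same for the moment, N m; "opening": finger opening in m; "grasp_force": force on a finger pad.
Only numpy, scipy, OpenCV 4.12 (cv2) and the standard library are available. Lean on these libraries where they do the work, as an engineer would, in place of code of your own. Each camera call takes 0.05 s, during which the arm holds its last target. There are 200 camera calls.

## Task

Put the small jar of shoe cream away in the low bay of the shoe cupboard: push the self-closing mesh door inward with one finger and keep it open, and with the other finger push the jar along the shelf through the doorway, so that the jar itself never touches the door before all of the jar is through. Push the jar far enough in for the door to close fully behind it without touching it. Only push the jar gently, never pinch or lift it, and leave everything else where it stands.

Things in the scene. Friction and masses are not known exactly. Their poses are not given: they have to be found in the camera images.
- jar_mid (a point): Centre of the jar of shoe cream (20 mm above its underside): a squat round glass jar with a black cap, 44 mm in diameter, 40 mm tall, about 0.1 kg, standing upright on the shelf in front of the cupboard and free to slide. It is the smallest round thing there (the polish tin is flat and 80 mm wide, the spray bottle 200 mm tall).
- cupboard: Compact shoe cupboard, fixed. Origin on the shelf in the middle of the doorway, in the plane of the closed door; x points into the bay (roughly away from the robot), y left when looking in, z up. Doorway 114 mm wide (y -57 to 57 mm) between posts 12 mm thick in x, 14 mm wide, 49 mm tall. No lintel, no sill: fingers reach down into doorway and bay from above.
- bay_back (a point): Middle of the bay's back, on the shelf: cupboard x = 240, y = 0 mm. The bay is open on top and its floor is the shelf. Side walls 45 mm tall, 12 mm thick, inner faces at y = -57 and 57 mm, from x = 0 to 240 mm. The taller carcass closes the back: 102 mm tall, top board x = 230 to 400 mm, y = -180 to 180 mm.
- mesh_door (a joint): Angle of the mesh door (rad), 0 = closed, growing as it swings into the bay, to 1.5; it does not open outward. An upright framed panel, 110 mm wide, 5 mm thick, 3 to 42 mm above the shelf, upright hinge at the left of the doorway (cupboard x = 0, y = 57 mm). A light spring always closes it: 0.2 N at the free edge starts it open, 0.6 N holds it wide open.
- door_edge (a point): Point on the door's free edge, 111 mm from the hinge axis, 22.5 mm above the shelf; with the door closed at cupboard x = 0, y = -54 mm. Closing, it sweeps a quarter circle of 111 mm radius about the hinge inside the bay. Let go, the door shuts in about half a second; it swings back onto whatever follows as soon as the finger has passed beyond this edge.
- saucer: Bystander: white ceramic saucer, 140 mm in diameter, 20 mm tall; origin at the centre of its underside.
- scraper: Bystander: orange hard-silicone scraper lying flat, 165 mm long along its x (-105 to 60 mm), blade 60 mm wide, at most 16 mm tall; origin on its underside.
- spray_bottle: Bystander: clear spray bottle, 72 mm in diameter, about 205 mm tall; origin at the centre of its underside.
- dustpan: Bystander: red plastic dustpan, pan 200 x 210 mm and 55 mm tall, handle to its +x; origin at the centre of the pan's underside.
- shoe_brush: Bystander: wooden shoe brush lying bristles down, 150 (its x) x 50 x 42 mm; origin at the centre of its underside.
- polish_tin: Bystander: flat steel polish tin, 80 mm in diameter, 23 mm tall; origin at the centre of its underside.
- peg_basket: Bystander: grey basket with clothes pegs, 120 (its x) x 90 x 60 mm; origin at the centre of its underside.
Mind the look-alikes: they are no part of the job. Leave any blue or yellow look-alike of the part that bears jar_mid alone.

How it is judged (in metres and radians):
On the way, in this order (a step that is already met when the one before it is completed fails the run):
1. a finger has pushed the mesh door open (at least 0.35 rad) while the jar's centre is still outside the doorway (value of joint mesh_door above 0.35 rad and contact force between the fingers and mesh_door above 0.03 N and x of jar_mid in the frame of cupboard below 0 m), for 0.1 s.
2. the jar's centre is in past the door line (20 mm or more) while a finger still holds the door open (value of joint mesh_door above 0.35 rad and contact force between the fingers and mesh_door above 0.03 N and x of jar_mid in the frame of cupboard between 0.02 and 0.22 m), for 0.05 s.
At the end, for the whole second after the job is handed in: The jar stands upright on the shelf inside the bay, at rest, its centre at least 60 mm past the door line; the mesh door is closed (under 0.05 rad) and the jar does not touch it (x of jar_mid in the frame of cupboard between 0.06 and 0.22 m and y of jar_mid in the frame of cupboard between -0.057 and 0.057 m and height (world z) of jar_mid below 0.026 m and angle between jar_mid's own z axis and vertical below 0.15 rad and linear speed of jar below 0.02 m/s and value of joint mesh_door below 0.05 rad and contact force between jar and mesh_door below 0.05 N).
It fails at once if the jar touched the mesh door before all of it was through (its centre less than 20 mm past the door line) (contact force between jar and mesh_door above 0.15 N and x of jar_mid in the frame of cupboard below 0.02 m).
It fails at once if the jar was lifted (centre more than 12 mm above its place on the shelf) or knocked over (height (world z) of jar_mid above 0.032 m or angle between jar_mid's own z axis and vertical above 0.4 rad).
It fails at once if the jar was pinched or shoved hard (over 12 N) (contact force between the fingers and jar above 12 N).
It fails at once if a bystander was moved by more than 15 mm (distance of any of saucer, scraper, spray_bottle, dustpan, shoe_brush, polish_tin, peg_basket from where it was at the start of the episode above 0.015 m).
It also fails if it takes over 45 s, if anything falls off the work surface, if the arm or the gripper's body presses on something with over 40 N, if the wrist force passes 120 N, or if a joint passes its speed limit or range.

## Working session

There is one attempt and no reset: what is moved stays moved. The work goes in short steps, Python scripts to look and compute and a shell command to move; the robot and the scene stay as the last step left them, time stands still between calls to the robot, and variables do not carry over. Pictures are saved under pics/ and viewed, at most 10 in all, crops included, and the job is handed in when it is done.

```bash
mkdir -p pics
cat > h.py <<'E'
import numpy as np, cv2
from workcell import bot
def ray(c,px):
    f=240/np.tan(np.radians(c["fovy"])/2)
    d=np.array([(px[0]-c["cx"])/f,(px[1]-c["cy"])/f,1.0])
    R=np.array(c["R"]);t=np.array(c["t"])
    return -R.T@t, R.T@d
def atz(c,px,z):
    o,d=ray(c,px); return o+d*(z-o[2])/d[2]
def proj(c,X):
    f=240/np.tan(np.radians(c["fovy"])/2)
    p=np.array(c["R"])@np.array(X)+np.array(c["t"])
    return [c["cx"]+f*p[0]/p[2], c["cy"]+f*p[1]/p[2]]
E
python3 - <<'E'
from h import *
o=bot.get_obs();print(o["time"],o["ee_pos"],o["tcp_rot"],o["opening"],bot.nose_length)
for n in ["scene","side"]:
    c=bot.camera(n); cv2.imwrite(f"pics/{n}0.png",c["img"][:,:,::-1])
    o_,_=ray(c,[320,240]); print(n,o_.round(3))
    for th,z in [("jar_mid",.02),("cupboard",0),("bay_back",0),("door_edge",.0225),("saucer",0),("scraper",0),("spray_bottle",0),("dustpan",0),("shoe_brush",0),("polish_tin",0),("peg_basket",0)]:
        for r in bot.landmark_of(th,c)[:3]:
            print(th,round(r["score"],2),np.round(r["point"]),atz(c,r["point"],z).round(3))
E
```

```text
0.0 [ 0.16341709 -0.52492885  0.23858762] [-1.79923680e+02  7.64060527e-04  1.72925917e+01] 0.08506187316636511 0.008
scene [1.234 0.384 0.813]
jar_mid 0.74 [343. 201.] [ 0.347 -0.024  0.02 ]
jar_mid 0.68 [375. 218.] [0.367 0.08  0.02 ]
jar_mid 0.67 [361. 240.] [0.459 0.084 0.02 ]
cupboard 0.96 [320. 260.] [0.554 0.02  0.   ]
door_edge 0.72 [296. 245.] [ 0.558 -0.044  0.022]
saucer 0.63 [430. 279.] [0.476 0.273 0.   ]
scraper 0.9 [269. 208.] [ 0.454 -0.193 -0.   ]
spray_bottle 0.82 [377. 334.] [0.679 0.228 0.   ]
dustpan 0.76 [190. 219.] [ 0.595 -0.349  0.   ]
dustpan 0.31 [431. 279.] [0.476 0.276 0.   ]
shoe_brush 0.68 [238. 259.] [ 0.651 -0.152  0.   ]
polish_tin 0.55 [366. 294.] [0.594 0.162 0.   ]
peg_basket 0.87 [495. 304.] [0.473 0.424 0.   ]
side [ 0.383 -0.584  0.884]
jar_mid 0.95 [228. 303.] [ 0.34  -0.028  0.02 ]
jar_mid 0.69 [232. 263.] [0.368 0.077 0.02 ]
jar_mid 0.56 [274. 254.] [0.469 0.077 0.02 ]
bay_back 0.78 [412. 252.] [0.802 0.002 0.   ]
door_edge 0.55 [319. 284.] [ 0.549 -0.038  0.022]
saucer 0.82 [261. 199.] [0.477 0.285 0.   ]
scraper 0.71 [298. 361.] [ 0.456 -0.196  0.   ]
scraper 0.17 [262. 202.] [0.479 0.274 0.   ]
spray_bottle 0.84 [337. 200.] [0.678 0.225 0.   ]
dustpan 0.9 [387. 420.] [ 0.588 -0.358  0.   ]
shoe_brush 0.63 [377. 322.] [ 0.646 -0.157  0.   ]
polish_tin 0.66 [318. 224.] [0.603 0.155 0.   ]
peg_basket 0.78 [246. 166.] [0.465 0.43  0.   ]
```

Run:
```python
import cv2
a=cv2.imread("pics/scene0.png"); b=cv2.imread("pics/side0.png")
cv2.imwrite("pics/cA.png",cv2.resize(a[170:310,240:430],None,fx=4,fy=4,interpolation=cv2.INTER_CUBIC))
cv2.imwrite("pics/cB.png",cv2.resize(b[190:340,200:430],None,fx=3.4,fy=3.4,interpolation=cv2.INTER_CUBIC))
```

```text
(no output)
```

View pics/cA.png

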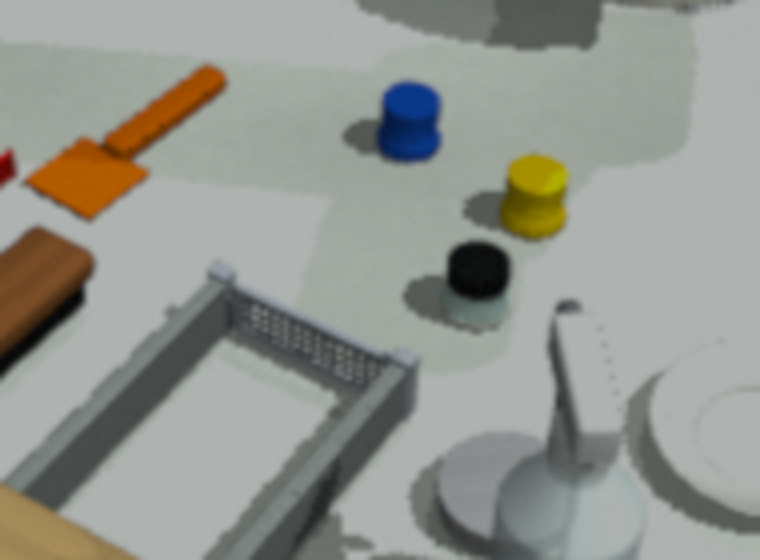

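View pics/cB.png

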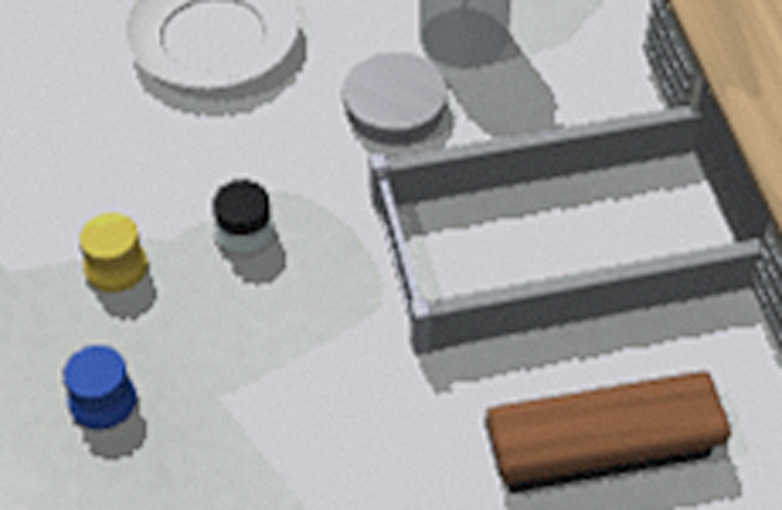

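Three similar round things show. The blue one is at scene (343,201), the yellow at scene (374,218), and the black-capped glass jar at scene (360,241) / side (271,253). The black-capped one matches the description, at about (0.464, 0.080). The door is closed and lies between the posts. Next I'll refine the cupboard pose from the post tops and wall corners.

```bash
cat > fit.py <<'E'
from h import *
from scipy.optimize import least_squares
cs={n:bot.camera(n) for n in ["scene","side"]}
A=lambda u,v:(240+u/4,170+v/4)
B=lambda u,v:(200+u/3.4,190+v/3.4)
# post top centres (z .049)
obs=[("scene",A(222,270),(0,-64,49)),("scene",A(403,358),(0,64,49)),("side",B(378,163),(0,64,49)),("side",B(421,312),(0,-64,49)),
("side",B(415,262),None),]
obs=[o for o in obs if o[2]]
for n,r in [("scene","cupboard"),("side","bay_back")]:
    L=bot.landmark_of(r,cs[n])
    if L: obs.append((n,L[0]["point"],(0,0,0) if r=="cupboard" else (240,0,0)))
def W(p,X):
    c,s=np.cos(p[2]),np.sin(p[2]);x,y,z=np.array(X)/1000
    return [p[0]+c*x-s*y,p[1]+s*x+c*y,z]
f=lambda p:np.concatenate([np.array(proj(cs[n],W(p,X)))-px for n,px,X in obs])
r=least_squares(f,[.554,.02,-.07],loss="soft_l1")
print(r.x,np.degrees(r.x[2]),f(r.x).round(1))
# jar: two-ray + cupboard frame
def tri(a,b):
    o1,d1=ray(cs["scene"],a);o2,d2=ray(cs["side"],b)
    M=np.array([d1,-d2]).T;k=np.linalg.lstsq(M,o2-o1,rcond=None)[0]
    return (o1+k[0]*d1+o2+k[1]*d2)/2, np.linalg.norm(o1+k[0]*d1-o2-k[1]*d2)
cap=tri(A(478,265),B(242,203)); print("cap",cap)
# door edge etc
def C(X):
    c,s=np.cos(r.x[2]),np.sin(r.x[2]);d=np.array(X[:2])-r.x[:2]
    return (np.array([c*d[0]+s*d[1],-s*d[0]+c*d[1]])*1000).round(0)
for nm,X in dict(jar=cap[0],blue=(.343,-.026),yel=(.367,.078),scr=(.455,-.195),tin=(.6,.158),spray=(.678,.226),saucer=(.477,.28),brush=(.648,-.155)).items(): print(nm,C(X))
for n in cs:
    im=cs[n]["img"].copy()
    for X in [(-6,-57,49),(-6,57,49),(0,-57,0),(0,57,0),(230,-57,45),(230,57,45),(0,-71,45),(230,-69,45),(230,69,45)]:
        u=np.array(proj(cs[n],W(r.x,X)));cv2.circle(im,tuple(int(round(v*16)) for v in u),16,(255,0,0),-1,shift=4)
    s=im[170:310,240:430] if n=="scene" else im[190:320,280:430]
    globals()[n]=cv2.resize(s,(780,int(780*s.shape[0]/s.shape[1])) if 0 else None,fx=2.6,fy=2.6,interpolation=cv2.INTER_CUBIC)
H=max(scene.shape[0],side.shape[0])
pad=lambda a:cv2.copyMakeBorder(a,0,H-a.shape[0],0,0,cv2.BORDER_CONSTANT)
cv2.imwrite("pics/fit.png",np.hstack([pad(scene),pad(side)])[:,:800,::-1])
E
python3 fit.py
```

```text
[ 0.56053409  0.01675466 -0.04695112] -2.690101251481578 [-0.5 -0.8  0.5 -1.7  0.2 -1.7  0.5 -2.5 -1.1  0.6 -1.1  1.1]
cap (array([0.46312199, 0.07958408, 0.03401539]), np.float64(0.0004990869148204522))
jar [-100.   58.]
blue [-215.  -53.]
yel [-196.   52.]
scr [ -95. -216.]
tin [ 33. 143.]
spray [108. 215.]
saucer [-96. 259.]
brush [  95. -167.]
```

View pics/fit.png

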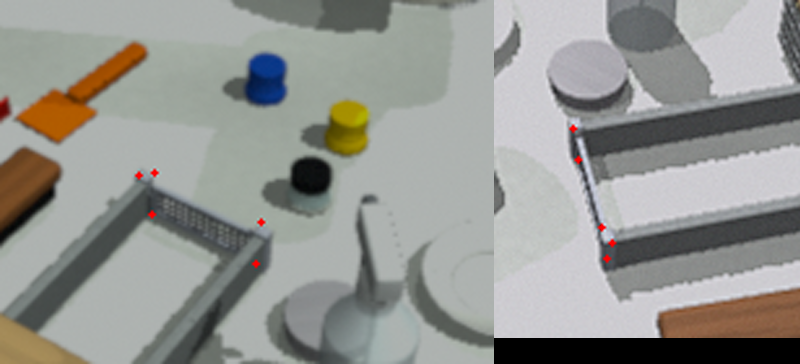

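```bash
python3 -m inch '[[4,6,0,-2.5],[8,12,0,-5],[12,18,0,-7.5],[15,24,0,-10],[18,30,0,-12.5],[21,36,0,-15],[24,42,0,-17.5],[27,48,0,-20]]' && python3 -m inch '[[2,3,0,0],[4,6,0,0],[6,8.5,0,0],[6,8.5,0,0],[6,8.5,0,0],[6,8.5,0,0],[6,8.5,0,0],[6,8.5,0,0]]'
cat > w.py <<'E'
from h import *
from scipy.spatial.transform import Rotation as Ro
def wrist():
    o=bot.get_obs(); c=bot.camera("wrist")
    Rt=Ro.from_euler("xyz",o["tcp_rot"],degrees=True).as_matrix()
    m=np.array(c["mount"]); Rc=Rt@m[:3,:3]; tc=Rt@m[:3,3]+np.array(o["ee_pos"])
    c["R"]=Rc.T; c["t"]=-Rc.T@tc
    return o,c
E
python3 - <<'E'
from w import *
o,c=wrist(); print(o["time"],np.round(o["q"],1),np.round(o["ee_pos"],4),np.round(o["tcp_rot"],2))
print(ray(c,[320,240])[0])
cv2.imwrite("pics/w1.png",c["img"][:,:,::-1])
for th,z in [("jar_mid",.02),("cupboard",0),("bay_back",0),("door_edge",.0225)]:
    for r in bot.landmark_of(th,c)[:3]: print(th,round(r["score"],2),np.round(r["point"]),atz(c,r["point"],z).round(3))
E
```

```text
time: 2.4
ee_pos: [0.4109, -0.0893, 0.2396]
tcp_rot: [180.0, -0.1, -2.8]
wrist_force: [1.2, -1.0, 0.0]
opening: 0.0856
grasp_force: 0.0
time: 3.4
ee_pos: [0.4699, -0.0155, 0.2395]
tcp_rot: [-179.6, -0.0, -2.1]
wrist_force: [0.1, -0.0, -0.7]
opening: 0.085
grasp_force: 0.0
3.4 [ -2.1  -5.9  -0.7  95.2   0.4 179.9] [ 0.4699 -0.0155  0.2395] [-1.7962e+02 -2.0000e-02 -2.0700e+00]
[ 0.54882555 -0.01990744  0.37486071]
jar_mid 0.69 [338. 318.] [ 0.34  -0.034  0.02 ]
jar_mid 0.58 [242. 296.] [0.373 0.076 0.02 ]
cupboard 0.75 [289. 120.] [0.563 0.012 0.   ]
door_edge 0.97 [341. 120.] [ 0.56  -0.041  0.023]
```

View pics/w1.png

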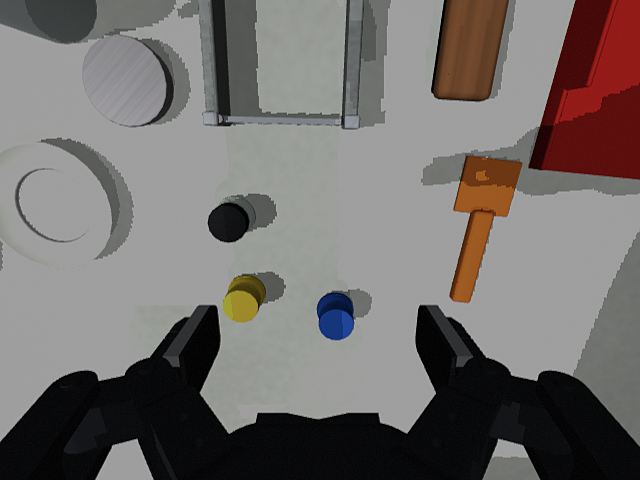

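The wrist view shows the black jar at (228,222), yellow at (243,300) and blue at (336,317). The post tops are at (210,118) and (350,122), and the door is closed between them. Joint 6 is at its limit here, so I'll turn the tool the positive way.

Run:
```python
from w import *
o,c=wrist()
L=atz(c,(210,118),.049);R=atz(c,(350,122),.049);J=atz(c,(228,222),.04)
print("posts",L,R,np.linalg.norm(L-R),"jar",J)
m=(L+R)/2;v=L-R;yaw=np.degrees(np.arctan2(-v[0],v[1]));print("cup",m,yaw)
# wall inner edges for yaw: left inner wall top & right
for a,b in [((216,110),(216,2)),((347,113),(361,2))]:
    P,Q=atz(c,a,.045),atz(c,b,.045);d=Q-P;print("wall",P,Q,np.degrees(np.arctan2(d[1],d[0])))
im=c["img"][90:260,170:390];cv2.imwrite("pics/w1c.png",cv2.resize(im,None,fx=3.5,fy=3.5,interpolation=cv2.INTER_CUBIC)[:,:,::-1])
```

```text
posts [0.56530742 0.07894991 0.049     ] [ 0.55723059 -0.04696869  0.049     ] 0.12617736360065024 jar [0.46629248 0.07660993 0.04      ]
cup [0.561269   0.01599061 0.049     ] -3.670109081025416
wall [0.57208944 0.07381056 0.045     ] [0.65551931 0.06309743 0.045     ] -7.317240868832705
wall [ 0.56512568 -0.04465095  0.045     ] [ 0.65080886 -0.05712687  0.045     ] -8.284350427176628
```

View pics/w1c.png

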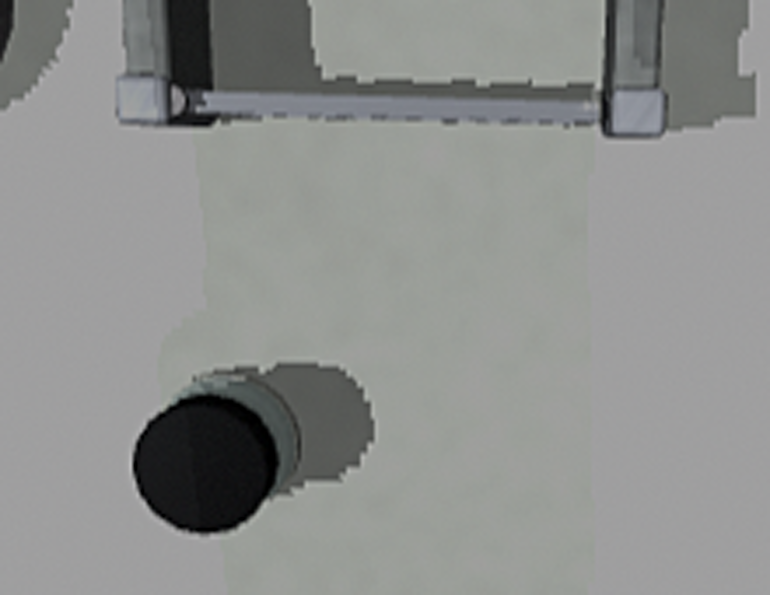

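```bash
python3 -m inch '[[0,2,0,10],[0,4,0,20],[0,6,0,30],[0,8,0,40],[0,10,0,50],[0,12,0,60],[0,14,0,70],[-0.2,14.1,0,80]]' 0 20 && python3 -m inch '[[0,0,-2,5],[0,0,-6,9],[0,0,-10,9],[0,0,-14,9],[0,0,-16,9],[0,0,-16,9],[0,0,-16,9],[0,0,-16,9]]'
python3 -c "
from workcell import bot
o=bot.get_obs();print(o['ee_pos'],o['tcp_rot'],o['q'],o['opening'],bot.nose_length)"
```

```text
time: 4.7
ee_pos: [0.468, 0.1269, 0.2391]
tcp_rot: [-179.6, 0.0, 78.4]
wrist_force: [0.4, -0.8, -0.2]
opening: -0.0003
grasp_force: 0.0
time: 5.7
ee_pos: [0.4687, 0.1259, 0.0805]
tcp_rot: [-179.7, -0.0, 87.0]
wrist_force: [-0.2, 0.1, -0.0]
opening: -0.0001
grasp_force: 0.0
[0.46874655 0.12591391 0.08054457] [-1.79719341e+02 -3.15093712e-02  8.69700482e+01] [ 14.96916771  -3.68627724 -16.22487935  77.71858581   0.11669103
 107.99878049] -9.828108330858874e-05 0.008
```

```bash
python3 -m inch '[[-0.2,0,-3,-0.5],[-0.2,0,-6.2,-0.5],[-0.2,0,-6.2,-0.5],[-0.25,-1,-6.2,-0.5],[-0.3,-1.7,-6.2,-0.5],[-0.35,-2.5,-6.2,-0.5],[-0.4,-3.3,-6.2,-0.5],[-0.45,-4.1,-6.2,-0.5]]' && python3 -m inch '[[-0.05,-0.8,0,0],[-0.1,-1.7,0,0],[-0.15,-2.6,0,0],[-0.2,-3.5,0,0],[-0.25,-4.4,0,0],[-0.3,-5.2,0,0],[-0.35,-5.7,0,0],[-0.35,-6,0,0]]'
python3 - <<'E'
from w import *
o,c=wrist()
for n in ["side","wrist","scene"]:
    k=c if n=="wrist" else bot.camera(n)
    for r in bot.landmark_of("jar_mid",k)[:3]: print(n,round(r["score"],2),np.round(r["point"]),atz(k,r["point"],.02).round(3))
    if n!="scene": globals()[n+"_"]=k["img"]
cv2.imwrite("pics/p2.png",np.hstack([cv2.resize(side_[180:360,180:440],(400,277)),cv2.resize(wrist_,(370,277))])[:,:,::-1])
E
```

```text
time: 6.7
ee_pos: [0.4638, 0.0843, 0.0177]
tcp_rot: [-179.6, -0.0, 86.5]
wrist_force: [0.4, 2.4, 3.0]
opening: -0.0001
grasp_force: 1.7
time: 7.7
ee_pos: [0.46, 0.0243, 0.0174]
tcp_rot: [-179.6, -0.0, 86.5]
wrist_force: [0.2, 4.1, 4.9]
opening: -0.0001
grasp_force: 2.8
side 0.7 [228. 303.] [ 0.341 -0.03   0.02 ]
side 0.58 [281. 281.] [ 0.466 -0.006  0.02 ]
side 0.55 [233. 263.] [0.369 0.076 0.02 ]
wrist 0.77 [ 93. 430.] [ 0.344 -0.032  0.02 ]
wrist 0.74 [320. 377.] [ 0.46  -0.007  0.02 ]
wrist 0.72 [ 87. 218.] [0.371 0.075 0.02 ]
scene 0.76 [376. 218.] [0.364 0.081 0.02 ]
scene 0.58 [378. 330.] [0.682 0.23  0.02 ]
scene 0.57 [332. 229.] [0.459 0.002 0.02 ]
```

View pics/p2.png

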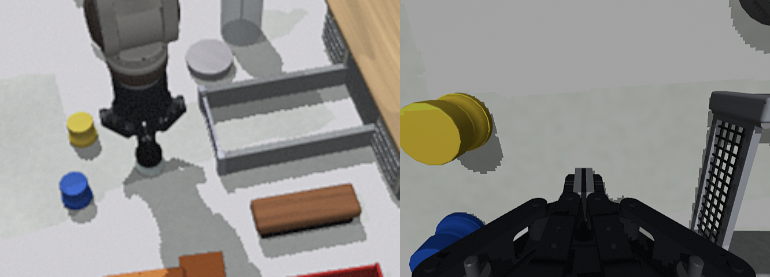

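```bash
python3 -m inch '[[0,0.8,0,0],[0,0.8,3,0],[0,0.8,6,0],[0,0.3,9,0],[0,-1,9,0],[0,-2.5,9,0],[0,-3.3,9,0],[0,-3.3,9,0]]' && python3 -m inch '[[0,0,0,0],[0,0,0,0],[0,0,-1,0],[0,0,-2,0],[0,0,-3,0],[0,0,-3,0],[0,0,-3,0],[0,0,-3,0]]' 6
python3 - <<'E'
from w import *
o,c=wrist()
cv2.imwrite("pics/w3.png",c["img"][:,:,::-1])
for r in bot.landmark_of("jar_mid",c)[:3]: print(round(r["score"],2),np.round(r["point"]),atz(c,r["point"],.02).round(3))
print(o["ee_pos"],bot.nose_length)
for n in ["side","scene"]:
    k=bot.camera(n)
    for r in bot.landmark_of("jar_mid",k)[:3]: print(n,round(r["score"],2),np.round(r["point"]),atz(k,r["point"],.02).round(3))
E
```

```text
time: 9.0
ee_pos: [0.4596, -0.0089, 0.1065]
tcp_rot: [-179.5, 0.0, 86.4]
wrist_force: [-0.5, 0.7, -0.6]
opening: -0.0001
grasp_force: 0.0
time: 10.0
ee_pos: [0.4603, -0.0082, 0.0777]
tcp_rot: [-179.7, 0.0, 86.5]
wrist_force: [-1.5, 1.0, -0.6]
opening: 0.0601
grasp_force: 0.0
0.94 [140. 310.] [ 0.346 -0.031  0.02 ]
0.9 [142. 134.] [0.371 0.075 0.02 ]
0.75 [316. 264.] [ 0.46  -0.006  0.02 ]
[ 0.46030206 -0.00824561  0.07767536] 0.008
side 0.72 [232. 264.] [0.366 0.073 0.02 ]
side 0.66 [230. 305.] [ 0.343 -0.036  0.02 ]
side 0.59 [279. 281.] [ 0.462 -0.003  0.02 ]
scene 0.77 [330. 228.] [ 0.461 -0.002  0.02 ]
scene 0.74 [377. 215.] [0.355 0.078 0.02 ]
scene 0.63 [341. 201.] [ 0.35  -0.029  0.02 ]
```

View pics/w3.png

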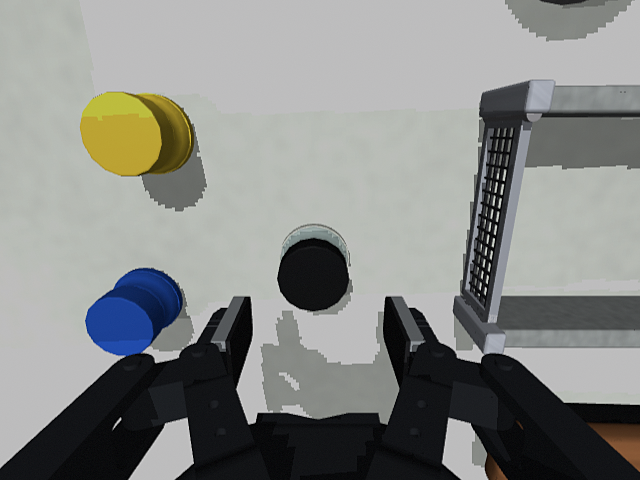

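```bash
python3 -m inch '[[0,0.1,-3,0],[0,0.1,-5.9,0],[0,0.1,-5.9,0],[0.5,0.1,-5.9,0],[1,0.05,-5.9,0],[1.5,0,-5.9,0],[2,0,-5.9,0],[2.5,-0.05,-5.9,0]]' && python3 -m inch '[[0.7,-0.05,0,0],[1.4,-0.1,0,0],[2.1,-0.15,0,0],[2.8,-0.2,0,0],[3.5,-0.2,0,0],[4.2,-0.25,0,0],[4.9,-0.3,0,0],[5.6,-0.35,0,0]]'
python3 - <<'E'
from w import *
o,c=wrist()
cv2.imwrite("pics/w4.png",c["img"][:,:,::-1])
for r in bot.landmark_of("jar_mid",c)[:3]: print(round(r["score"],2),np.round(r["point"]),atz(c,r["point"],.02).round(3))
print(o["ee_pos"],o["wrist_force"])
for n in ["side","scene"]:
    k=bot.camera(n)
    for r in bot.landmark_of("jar_mid",k)[:3]: print(n,round(r["score"],2),np.round(r["point"]),atz(k,r["point"],.02).round(3))
E
```

```text
time: 11.3
ee_pos: [0.4854, -0.0088, 0.0184]
tcp_rot: [-179.6, 0.0, 86.5]
wrist_force: [-1.2, -0.0, 1.4]
opening: 0.0599
grasp_force: 0.8
time: 12.3
ee_pos: [0.5415, -0.0122, 0.0182]
tcp_rot: [-179.6, -0.0, 86.5]
wrist_force: [-1.9, 1.0, 2.2]
opening: 0.0603
grasp_force: 1.0
0.75 [296. 320.] [ 0.532 -0.013  0.02 ]
[ 0.54148686 -0.01224906  0.01823398] [-1.92600902  0.97721095  2.2116754 ]
side 0.74 [226. 304.] [ 0.335 -0.03   0.02 ]
side 0.68 [234. 264.] [0.37  0.072 0.02 ]
side 0.65 [310. 277.] [ 0.533 -0.012  0.02 ]
scene 0.73 [375. 216.] [0.359 0.074 0.02 ]
scene 0.53 [345. 197.] [ 0.329 -0.029  0.02 ]
scene 0.49 [318. 246.] [0.53  0.002 0.02 ]
```

View pics/w4.png

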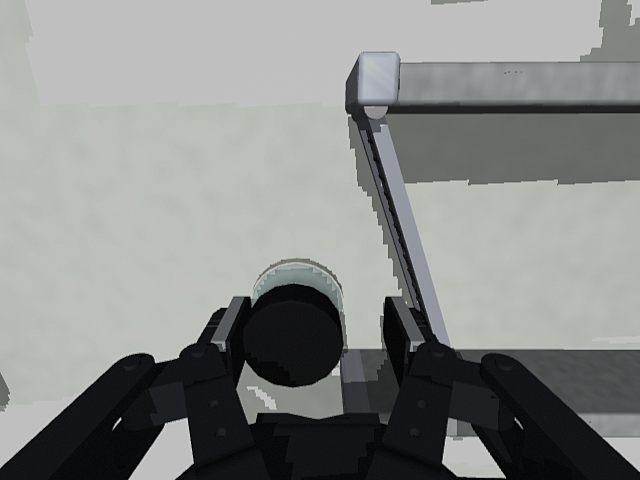

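The jar sits on the rear finger's pad at (296,330) and is centred. The door is held about 17° open by the front finger, well clear of the jar. I'll keep pushing straight in.

```bash
python3 -m inch '[[0.7,-0.05,0,0],[1.4,-0.1,0,0],[2.1,-0.15,0,0],[2.8,-0.2,0,0],[3.5,-0.2,0,0],[4.2,-0.25,0,0],[4.9,-0.3,0,0],[5.3,-0.3,0,0]]'
python3 - <<'E'
from w import *
o,c=wrist()
cv2.imwrite("pics/w5.png",c["img"][:,:,::-1])
for r in bot.landmark_of("jar_mid",c)[:3]: print(round(r["score"],2),np.round(r["point"]),atz(c,r["point"],.02).round(3))
print(o["ee_pos"],o["wrist_force"],np.round(o["q"],1))
E
```

```text
time: 13.6
ee_pos: [0.5946, -0.0153, 0.0182]
tcp_rot: [-179.6, 0.0, 86.5]
wrist_force: [-2.2, -0.5, 1.0]
opening: 0.06
grasp_force: 1.0
0.72 [296. 319.] [ 0.586 -0.016  0.02 ]
[ 0.59455096 -0.01531437  0.01824954] [-2.16977262 -0.5031995   1.01483481] [-1.5 12.9 -5.5 71.9  0.  92.1]
```

View pics/w5.png

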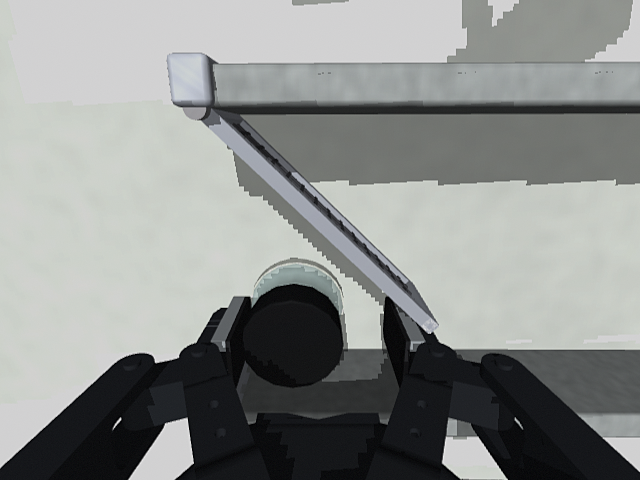

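```bash
python3 -m inch '[[-0.82,0,0.5,0],[-0.83,0.67,0.8,10],[-0.96,1.3,0.8,20],[-1.2,1.9,0.8,30],[-1.54,2.47,0.8,40],[-1.97,2.95,0.8,50],[-2.48,3.36,0.8,60],[-2.48,3.36,0.8,60]]'
python3 - <<'E'
from w import *
o,c=wrist()
cv2.imwrite("pics/w6.png",c["img"][:,:,::-1])
for r in bot.landmark_of("jar_mid",c)[:3]: print(round(r["score"],2),np.round(r["point"]),atz(c,r["point"],.02).round(3))
print(o["ee_pos"],o["wrist_force"],np.round(o["q"],1))
for n in ["side","scene"]:
    k=bot.camera(n)
    for r in bot.landmark_of("jar_mid",k)[:4]: print(n,round(r["score"],2),np.round(r["point"]),atz(k,r["point"],.02).round(3))
E
```

```text
time: 14.7
ee_pos: [0.5684, 0.0184, 0.0267]
tcp_rot: [-179.6, -0.0, 146.4]
wrist_force: [-2.7, -1.8, 0.7]
opening: 0.06
grasp_force: 1.0
0.73 [280. 368.] [ 0.586 -0.016  0.02 ]
[0.56844417 0.01841876 0.02669795] [-2.72732626 -1.84063493  0.69190855] [ 2.   9.1 -9.  72.1 -0.3 35.6]
side 0.9 [230. 304.] [ 0.343 -0.032  0.02 ]
side 0.57 [232. 263.] [0.366 0.076 0.02 ]
scene 0.73 [303. 258.] [ 0.584 -0.01   0.02 ]
scene 0.71 [496. 306.] [0.497 0.426 0.02 ]
scene 0.6 [340. 201.] [ 0.349 -0.031  0.02 ]
scene 0.54 [374. 215.] [0.357 0.07  0.02 ]
```

View pics/w6.png

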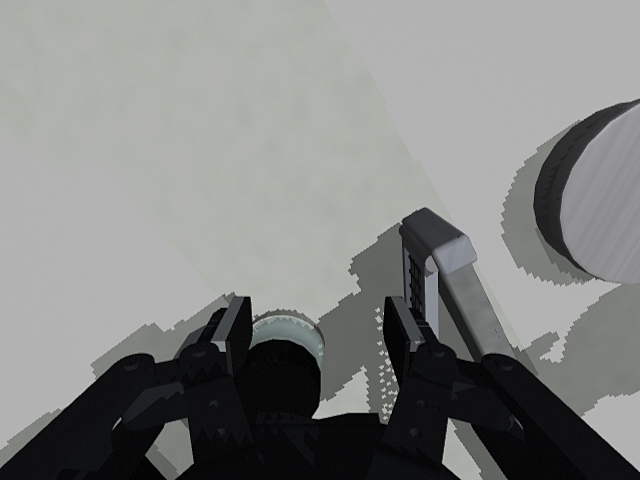

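The view shows the door held wide open at the post (430,240) by the front finger, and the jar unmoved at (283,375), 27 mm past the door line. Next I'll turn on to side-by-side while pushing the jar with the right finger's side.

```bash
python3 -m inch '[[-0.25,-0.43,0,0],[-0.33,-0.22,0,8],[0.05,-0.13,0,14],[0.49,-0.09,0,19],[0.91,-0.08,0,24],[1.37,-0.09,0,28],[1.97,-0.12,0,30],[1.97,-0.12,0,30]]' 5
cat > look.py <<'E'
from w import *
o,c=wrist()
ang=np.radians(-3.5);ca,sa=np.cos(ang),np.sin(ang)
def C(X):
    d=np.array(X[:2])-[.561,.0165]; return (1000*np.array([ca*d[0]+sa*d[1],-sa*d[0]+ca*d[1]])).round(1)
print("tcp",C(o["ee_pos"]),o["ee_pos"][2],o["tcp_rot"],np.round(o["wrist_force"],1),np.round(o["q"],1))
for n in ["wrist","side","scene"]:
    k=c if n=="wrist" else bot.camera(n)
    for th,z in [("jar_mid",.02),("door_edge",.0225)]:
        for r in bot.landmark_of(th,k)[:4]:
            p=C(atz(k,r["point"],z))
            if -30<p[0]<260 and abs(p[1])<80: print(n,th,round(r["score"],2),np.round(r["point"]),p)
E
python3 look.py
```

```text
time: 16.0
ee_pos: [0.5894, 0.0169, 0.0262]
tcp_rot: [-179.6, 0.0, 176.4]
wrist_force: [-1.0, -1.0, 0.4]
opening: 0.0502
grasp_force: 0.7
tcp [28.3  2.2] 0.026197177048692927 [-1.79613985e+02  2.30965212e-02  1.76412359e+02] [-1.  -1.   0.4] [ 1.8 11.6 -6.1 72.2 -0.4  5.4]
wrist jar_mid 0.97 [255. 368.] [ 61.9 -29.8]
side jar_mid 0.49 [348. 267.] [ 68.8 -24.1]
side door_edge 0.52 [357. 252.] [100.   12.6]
scene jar_mid 0.77 [294. 266.] [ 58.5 -25.6]
scene door_edge 0.64 [296. 285.] [105.2  11.9]
```

```bash
python3 -m inch '[[0.8,-0.05,0,0],[1.6,-0.1,0,0],[2.4,-0.15,0,0],[3.2,-0.2,0,0],[4,-0.25,0,0],[4.8,-0.3,0,0],[5.5,-0.35,0,0],[6,-0.37,0,0]]'; python3 look.py
```

```text
time: 17.45
ee_pos: [0.6494, 0.0134, 0.0262]
tcp_rot: [-179.6, 0.0, 176.5]
wrist_force: [-1.8, -0.9, 1.3]
opening: 0.0498
grasp_force: 1.2
tcp [88.4  2.3] 0.026227594779611924 [-1.79614304e+02  3.51626192e-03  1.76468705e+02] [-1.8 -0.9  1.3] [ 1.3 19.6  3.6 74.  -0.4  4.9]
wrist jar_mid 0.89 [256. 366.] [120.7 -28.8]
side jar_mid 0.75 [370. 264.] [121.  -27.6]
side door_edge 0.81 [360. 246.] [111.2  29.6]
scene jar_mid 0.67 [277. 281.] [117.5 -30.6]
scene door_edge 0.65 [304. 296.] [119.1  44. ]
```

```bash
python3 -m inch '[[-1,0.06,0,0],[-2.5,0.15,0,0],[-4.5,0.27,0,0],[-6.5,0.4,0,0],[-7.5,0.45,0,0],[-7.5,0.45,3,0],[-7.5,0.45,7,0],[-7.5,0.45,12,0]]' && python3 -m inch '[[-2,0,4,0],[-4,0,6,0],[-6,0,6,0],[-8,0,6,0],[-8,0,6,0],[-8,0,6,0],[-8,0,6,0],[-8,0,6,0]]'; python3 look.py
```

```text
time: 18.9
ee_pos: [0.5733, 0.0182, 0.1469]
tcp_rot: [-179.6, -0.1, 176.5]
wrist_force: [1.7, -0.7, 0.3]
opening: 0.0502
grasp_force: 0.0
time: 19.9
ee_pos: [0.4943, 0.0179, 0.206]
tcp_rot: [-179.6, -0.0, 176.5]
wrist_force: [0.5, 0.9, 0.6]
opening: 0.05
grasp_force: 0.0
tcp [-66.7  -2.6] 0.20599188173718955 [-1.79613742e+02 -2.54776384e-02  1.76468422e+02] [0.5 0.9 0.6] [ 2.3 -3.1 -1.8 91.4 -0.4  5.8]
wrist jar_mid 0.57 [295. 379.] [123.  -30.6]
wrist door_edge 0.66 [272. 279.] [ -2.4 -50.7]
side jar_mid 0.58 [370. 262.] [121.7 -21.1]
side door_edge 0.55 [318. 286.] [-12.1 -60.1]
scene jar_mid 0.58 [281. 281.] [110.9 -24.9]
scene door_edge 0.95 [299. 245.] [ -4.7 -55.4]
scene door_edge 0.51 [279. 283.] [119.8 -23.2]
```

The door is closed, with its edge at about (0, -54) mm, and the jar rests at about (121, -29) mm inside the bay. I'm handing in.

```bash
python3 -c "
from workcell import bot
print(bot.job_done())"
```

```text
the job is handed in; nothing more can be done
None
```

The jar is in the bay, about 120 mm past the door line, the mesh door is closed behind it without touching it, and the job is handed in; no verdict came back.

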